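Fetch the boxed-in weld ferrule from the peg stand

TASK

The steel ferrule on the peg stand is hemmed in by the three capped tubes standing in front of it. Stand all three tubes upright and wholly on the clean green mat, then lift the ferrule out and set it collar-down over the pilot pin of the welding turntable, and only then put each tube back upright over the very peg it stood on at the start (the cap colours mark steel grades and must not be mixed up). Tip nothing over, and leave the reducer and the copper plug on the stand where they are.

Things in the scene. Friction and masses are not known exactly. Their poses are not given: they have to be found in the camera images.
- stand: fixed grey plate 180 x 200 mm, top 22 mm above the bench, four brass pegs 18 mm thick, 30 mm high. Origin on the bench under the ferrule's peg; -x is its front, towards the robot. Tube pegs at (-62, 0), (-31, +54), (-31, -54) mm; flat rear spots at (31, +54), (31, -54). Finger room: for a tube close along the line from stand origin to tube, for the ferrule along the stand's x
- tube_red: stainless tube with a red cap, 48 mm outside diameter (cap 49 mm), 110 mm high, about 0.36 kg, open underneath (bore 42 mm, 45 mm deep) and standing over a stand peg; which of the three pegs varies. Origin: centre of its underside, z up along the tube
- tube_blue: the same tube with a blue cap
- tube_yellow: the same tube with a yellow cap
- ferrule: steel weld ferrule, standing collar down over the stand's inner peg behind the tubes: collar 64 mm in diameter and 8 mm high, above it a neck 42 mm in outside diameter up to 50 mm total height, 36 mm bore right through, about 0.25 kg. Origin: centre of its underside, z up
- mat: clean green mat, fixed flat on the bench to the left or right of the stand, 200 x 200 mm, 4 mm thick. Origin: centre of its underside; x and y along its edges
- turntable: welding turntable, fixed, on the other side: blue foot, round steel platen 180 mm in diameter, upper face 70 mm above its origin, a brass pilot pin in its centre 16 mm in diameter, 15 mm high, pointed. Origin: on the bench under the pin
- reducer: conical aluminium reducer, 44 mm in diameter at its foot, 38 mm high, loose, on one of the stand's two rear spots; to be left alone. Origin: centre of its underside
- purge_plug: copper plug with a brass stub, 44 mm in diameter, 38 mm high, loose, on the other rear spot; to be left alone. Origin: centre of its underside
There are look-alikes about, which are no part of the job. What is shaped like the tube_red but black is not meant.

How it is judged:
By the outcome, as a careful person would: the job done as asked, in the order asked, and still so for the second after the job is handed in, with the robot touching nothing.
It also fails if it takes over 131 s, if anything falls off the work surface, if the arm or the gripper's body presses on something with over 40 N, if the wrist force passes 120 N, or if a joint passes its speed limit or range.

ROBOT

A 6-joint arm with a two-finger parallel gripper is mounted at the origin on the work surface. World frame = base frame: x ahead of the robot, y to its left, z up, the work surface at z = 0. Lengths are in mm, angles in rad, forces in N, time in s.
With the tool pointing down it reaches from about 300 to 850 mm from the base axis. Payload 4.2 kg.
Tool frame: the origin (TCP) lies at the very end of the fingers, on their centre line; the grasp point (between the pads) lies 19 mm behind it; z points along the fingers, y is the line along which they close (so a half turn about z gives the same grasp; the last joint's range is limited). The gripper opens to 91 mm and grips with 3 to 60 N. Pads are 32 mm wide; open, the fingers measure 118 mm over their backs; the gripper's body (76 mm by 178 mm) begins 60 mm behind the grasp point.
Start: joints at [1.127, 0.32, 1.565, -0, 1.257, -0.02], TCP at [236.46, 524.147, 213.976] pointing down, gripper open.
Joint ranges: [-3.11, 3.11], [-0.84, 2.01], [0.21, 2.61], [-1.34, 4.49], [0.05, 2.63], [-2.56, 2.56]. Speed limits (rad/s): [2.57, 2.57, 3.14, 3.14, 3.14, 3.14].

INTERFACE

Orientations are given as a unit quaternion [w, x, y, z].
In Python, from workcell import arm gives the robot as it stands. The module is installed in compiled form; this text tells all that it offers.
- The arm moves only by the shell command python3 -m pendant [OPENING] [FORCE], which reads ROWS from standard input. ROWS is a JSON list of rows, 1 to 12 of them, each written [[dx, dy, dz], [rx, ry, rz]]: dx, dy, dz in normalised numbers (1 is 750 mm), then a rotation vector rx, ry, rz in fractions of the full range, 1 being 90 degrees; each row is the pose to reach, as a shift and turn from the pose commanded when the command began, along the tool's axes at that moment; what a row does not reach only later rows make up. A row lasts 1/12 s, in which the tool goes at most 41.7 mm and 0.125 rad, less where a joint would pass 70% of its speed; a pose out of reach is approached as far as the arm can. OPENING is the finger opening in mm, set as the command begins (- or left out keeps the last). The fingers move at their own pace and stop on an object; FORCE is the grip in N (left out, the last holds). Time passes only in rows, so rows that do not move let the fingers close. It prints the time, the measured TCP pose, the force, the opening and the grip force at its end. Input that does not fit is refused with a message, and nothing moves.
- arm.sense(): the state, without advancing time (a new reading comes with each control period).
- arm.get_image(name): name is "side" or "top" or "wrist"; returns a dict with "frame" (480x640x3 uint8, red, green, blue), "z_map" (480x640 float32, mm along the optical axis (not along the pixel's ray), 0 where there is no reading), "fx", "fy", "cx", "cy" (pixels), "R" (3x3) and "t" (3): a world point X has camera coordinates R X + t; the wrist camera has in their place "tool_from_camera" (4x4, takes a point from camera to tool coordinates, whose origin is the TCP and whose axes are the flange's). Camera axes: x right, y down, z forward; pixel columns grow to the right and rows downward; lengths in mm; the calibration is good to about 2 mm. A picture is of the moment at which its call begins: read the wrist's pose just before it.
- arm.finish_job(): hands the job in; it is judged then, once.
The state is a dict: "time": time; "joint_pos": joint angles; "dq": joint speeds; "effort": joint torques, N m; "tool_pos": TCP position; "tool_rot": TCP orientation; "wrist_force": force on the tool from outside, world axes, zero at the start; "torque": the same for the moment, N m; "finger_gap": finger opening in mm; "grip_force": force on a finger pad.
Only numpy, scipy, OpenCV 4.12 (cv2) and the standard library are available. Lean on these libraries where they do the work, as an engineer would, in place of code of your own. Each camera call takes 0.05 s, during which the arm holds its last target. There are 200 camera calls.

## Working session

There is one attempt and no reset: what is moved stays moved. The work goes in short steps, Python scripts to look and compute and a shell command to move; the robot and the scene stay as the last step left them, time stands still between calls to the robot, and variables do not carry over. Pictures are saved under pics/ and viewed, at most 14 in all, crops included, and the job is handed in when it is done.

```bash
mkdir -p pics; cat > h.py <<'E'
from workcell import arm
import numpy as np, cv2
from scipy.spatial.transform import Rotation as Ro
def grab(n,save=None):
    s=arm.sense(); im=arm.get_image(n); im['s']=s
    if save: cv2.imwrite('pics/'+save,im['frame'][:,:,::-1])
    return im
def cloud(im):
    z=im['z_map'];v,u=np.mgrid[:480,:640]
    P=np.stack([(u-im['cx'])/im['fx']*z,(v-im['cy'])/im['fy']*z,z],-1)
    if 'R' in im: W=(P-im['t'])@im['R']
    else:
        T=np.array(im['tool_from_camera']);P=P@T[:3,:3].T+T[:3,3]
        w,x,y,q=im['s']['tool_rot'];W=Ro.from_quat([x,y,q,w]).apply(P.reshape(-1,3)).reshape(P.shape)+im['s']['tool_pos']
    W[z==0]=np.nan
    return W
def go(x,y,z,yaw=None):
    """tool-frame shift to world target; yaw=world angle of closing line"""
    s=arm.sense();w,a,b,c=s['tool_rot'];R=Ro.from_quat([a,b,c,w])
    d=R.inv().apply(np.array([x,y,z])-s['tool_pos'])
    Y=R.apply([0,1,0]);cur=np.arctan2(Y[1],Y[0])
    print('d tool',d.round(1),'cur yaw',cur.round(3),'j6',np.round(s['joint_pos'][5],2),'t',s['time'])
    if yaw is not None:
        e=(yaw-cur+np.pi/2)%np.pi-np.pi/2; print('rz tool',round(-e,3), 'tilt',R.apply([0,0,1]).round(4))
E
python3 - <<'E'
from h import *
for n in('top','side'):
    im=grab(n,n+'0.png'); np.save(n+'.npy',cloud(im))
print(arm.sense())
E
```

```text
{'time': 0.1, 'joint_pos': array([ 1.12700203e+00,  3.20218445e-01,  1.56553123e+00,  3.69498286e-08,
        1.25742687e+00, -1.99855640e-02]), 'dq': array([-0.00143006, -0.00103239, -0.00086985, -0.00052664, -0.00072986,
       -0.00013699]), 'effort': array([-1.43682704e-03, -4.13333917e+01, -2.32506573e+01,  7.27311848e-02,
        4.21538064e-02, -6.57496525e-05]), 'tool_pos': array([236.25806926, 523.72522779, 213.21985917]), 'tool_rot': array([-1.82019854e-04,  2.10321991e-01,  9.77631849e-01, -7.70744063e-04]), 'wrist_force': array([0.24580624, 0.52605782, 0.12424468]), 'torque': array([0.0182211 , 0.03640167, 0.05384144]), 'grip_force': 0.0, 'finger_gap': 91.19885985790516}
```

View pics/top0.png

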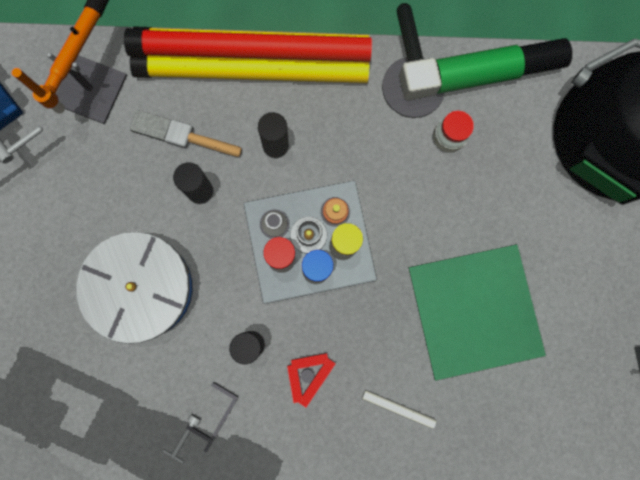

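View pics/side0.png

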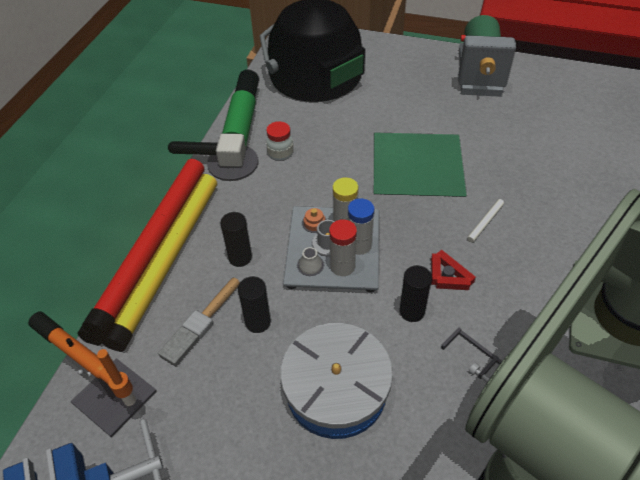

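Top view: the red tube cap is at (279,253), blue at (318,266) and yellow at (347,240). The ferrule is at (308,234), the reducer at (274,222) and the plug at (335,209). The mat is centred near (477,312) and the turntable pin is at (131,287).
Look-alikes: the red-lidded jar (457,126), the black tubes (272,135), (193,182) and (246,347), the red and yellow rods (255,45) and (255,70), and the red magnet (308,378). By the description I choose the three capped tubes on the stand.

```bash
python3 - <<'E'
from h import *
W=np.load('top.npy');I=cv2.imread('pics/top0.png')
cv2.imwrite('pics/crop0.png',cv2.resize(I[170:320,230:390],None,fx=5,fy=5)[:600,:800])
hsv=cv2.cvtColor(I,cv2.COLOR_BGR2HSV).astype(int)
def at(name,u,v,r,hlo,hhi,zmin,zmax):
    m=np.zeros(I.shape[:2],bool);m[v-r:v+r,u-r:u+r]=1
    h=hsv[...,0];hm=((h>=hlo)&(h<=hhi)) if hlo<=hhi else ((h>=hlo)|(h<=hhi))
    m&=hm&(hsv[...,1]>100)&(W[...,2]>zmin)&(W[...,2]<zmax)
    c,rad=cv2.minEnclosingCircle(W[m][:,:2].astype(np.float32));print(name,m.sum(),np.round(c,1),round(rad,1),np.median(W[m],0).round(1))
at('red',279,253,22,170,10,122,140);at('blue',318,266,22,100,130,122,140);at('yel',347,240,22,20,35,122,140)
m=(hsv[...,0]>50)&(hsv[...,0]<90)&(hsv[...,1]>80);m[:235]=0;m[:,:390]=0
print('mat',cv2.minAreaRect(W[m][:,:2].astype(np.float32)),np.nanmedian(W[m],0))
m=(abs(W[...,2]-70)<4);m[:,220:]=0
print('plat',cv2.minEnclosingCircle(W[m][:,:2].astype(np.float32)),np.median(W[m],0))
m=(W[...,2]>78)&(W[...,2]<95);m[:270]=0;m[305:]=0;m[:,:115]=0;m[:,150:]=0
print('pin',m.sum(),W[m].mean(0), W[m].max(0))
m=abs(W[...,2]-22)<4;k=np.zeros_like(m);k[175:310,235:385]=1;m&=k
print('plate',cv2.minAreaRect(W[m][:,:2].astype(np.float32)),np.median(W[m],0))
m=(abs(W[...,2]-72)<5);m[:218]=0;m[250:]=0;m[:,:292]=0;m[:,326:]=0
print('ferr',m.sum(),cv2.minEnclosingCircle(W[m][:,:2].astype(np.float32)),W[m].mean(0))
E
```

```text
red 783 [528.  44.] 24.4 [527.9  43.7 131.5]
blue 781 [509.8 -15.1] 24.3 [509.7 -15.  131.4]
yel 770 [552.3 -60.4] 24.5 [551.5 -60.  131.5]
mat ((446.7314453125, -297.2220153808594), (197.59042358398438, 197.9398956298828), 13.42658805847168) [ 444.77377481 -296.54395338    3.78173932]
plat ((652.8348999023438, 244.7146759033203), 273.2221984863281) [477.27142452 278.93657725  69.5124781 ]
pin 75 [472.57162656 280.8152335   82.16959239] [479.82266044 288.33655302  88.45691023]
plate ((560.3577880859375, -3.7296142578125), (179.86514282226562, 199.8668212890625), 13.043083190917969) [561.68745631   5.9294601   21.54789771]
ferr 146 ((570.1350708007812, -1.5193936824798584), 20.903371810913086) [570.4569115   -1.27302852  71.21230733]
```

View pics/crop0.png

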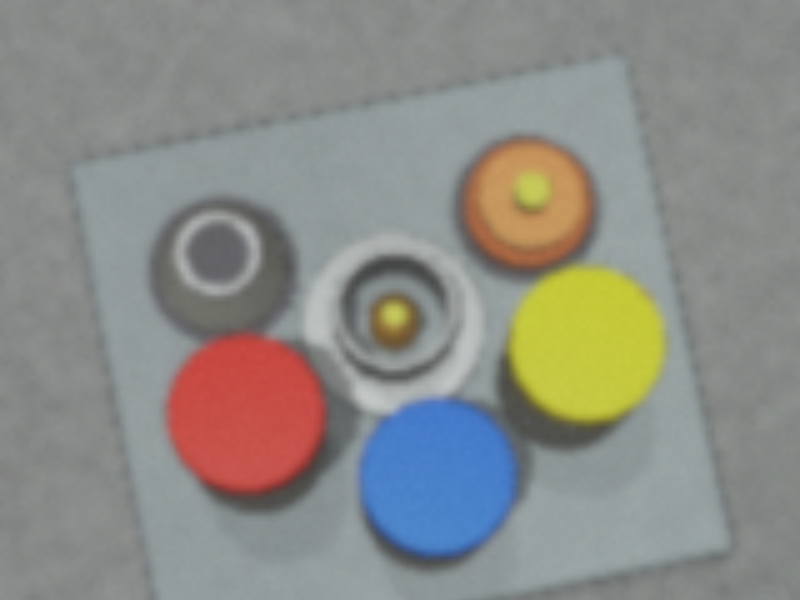

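The crop shows the stand's tubes clearly: red left (245,412), blue front (438,478), yellow right (588,343), with the ferrule on the brass peg behind at (393,315). That gives a stand origin of about (570.2, -1.2) and a yaw of 0.228. I start with blue.

```bash
python3 - <<'E'
from h import *
go(509.8,-15.1,210,0.228)
E
```

```text
d tool [-470.9 -378.7    3.8] cur yaw 1.147 j6 -0.02 t 0.1
rz tool 0.919 tilt [-7.0e-04 -1.4e-03 -1.0e+00]
```

Units first: shifts go in shares of 750 mm and turns go in shares of 90 degrees. So -471 mm / 750 = -0.628, -379 mm / 750 = -0.5053, 0.919 rad / 1.5708 = 0.5851.

```bash
echo '[[[-0.628, -0.5053, 0.0053], [0, 0, 0.5851]], [[-0.628, -0.5053, 0.0053], [0, 0, 0.5851]], [[-0.628, -0.5053, 0.0053], [0, 0, 0.5851]], [[-0.628, -0.5053, 0.0053], [0, 0, 0.5851]], [[-0.628, -0.5053, 0.0053], [0, 0, 0.5851]], [[-0.628, -0.5053, 0.0053], [0, 0, 0.5851]], [[-0.628, -0.5053, 0.0053], [0, 0, 0.5851]], [[-0.628, -0.5053, 0.0053], [0, 0, 0.5851]], [[-0.628, -0.5053, 0.0053], [0, 0, 0.5851]], [[-0.628, -0.5053, 0.0053], [0, 0, 0.5851]], [[-0.628, -0.5053, 0.0053], [0, 0, 0.5851]], [[-0.628, -0.5053, 0.0053], [0, 0, 0.5851]]]' | python3 -m pendant 91 30; python3 - <<'E'
from h import *
go(509.8,-15.1,80,0.228)
E
```

```text
time: 1.1
tool_pos: [462.9, 76.2, 210.5]
tool_rot: [-0.0, 0.622, 0.783, 0.0]
wrist_force: [0.8, 0.6, 0.3]
finger_gap: 90.9
grip_force: 0.0
d tool [-99.6  25.1 130.5] cur yaw 0.228 j6 -0.09 t 1.1
rz tool -0.0 tilt [-2.e-04  2.e-04 -1.e+00]
```

Converted, -100 mm / 750 = -0.1333, 25 mm / 750 = 0.0333.

```bash
echo '[[[-0.1333, 0.0333, 0], [0, 0, 0]], [[-0.1333, 0.0333, 0], [0, 0, 0]], [[-0.1333, 0.0333, 0], [0, 0, 0]], [[-0.1333, 0.0333, 0], [0, 0, 0]], [[-0.1333, 0.0333, 0], [0, 0, 0]]]' | python3 -m pendant; python3 - <<'E'
from h import *
go(509.8,-15.1,80,0.228)
grab('wrist','w1.png')
E
```

```text
time: 1.52
tool_pos: [509.4, -14.1, 210.0]
tool_rot: [-0.001, 0.623, 0.782, -0.0]
wrist_force: [-0.8, -0.4, -0.2]
finger_gap: 91.1
grip_force: 0.0
d tool [ -1.2   0.4 130. ] cur yaw 0.226 j6 -0.28 t 1.5167
rz tool -0.002 tilt [-1.6e-03  8.0e-04 -1.0e+00]
```

View pics/w1.png

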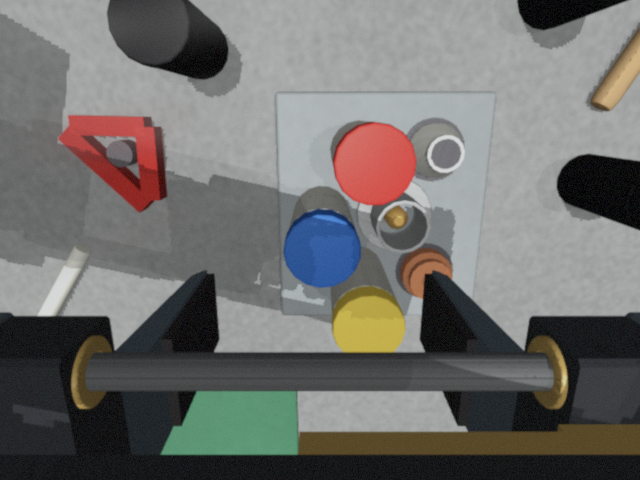

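The wrist view shows the blue cap at (322,248), centred between the fingers at x≈320. Red (374,163), yellow (368,322) and the ferrule (400,220) are clear of the descent, so I go down and grip.

Converted, 130 mm / 750 = 0.1733, 110 mm / 750 = 0.1467.

```bash
echo '[[[-0.0013, 0, 0.0533], [0, 0, 0]], [[-0.0013, 0, 0.1067], [0, 0, 0]], [[-0.0013, 0, 0.1467], [0, 0, 0]], [[-0.0013, 0, 0.1733], [0, 0, 0]], [[-0.0013, 0, 0.1733], [0, 0, 0]]]' | python3 -m pendant; echo '[[[0, 0, 0], [0, 0, 0]], [[0, 0, 0], [0, 0, 0]], [[0, 0, 0], [0, 0, 0]], [[0, 0, 0], [0, 0, 0]], [[0, 0, 0], [0, 0, 0]], [[0, 0, 0], [0, 0, 0]], [[0, 0, 0], [0, 0, 0]], [[0, 0, 0], [0, 0, 0]]]' | python3 -m pendant 40 30
echo '[[[0, 0, -0.0267], [0, 0, 0]], [[0, 0, -0.08], [0, 0, 0]], [[0, 0, -0.1333], [0, 0, 0]], [[0, 0, -0.16], [0, 0, 0]], [[0, 0, -0.16], [0, 0, 0]]]' | python3 -m pendant; python3 - <<'E'
from h import *
go(460.4,-355.4,200,0.234)
E
```

```text
time: 1.98
tool_pos: [505.6, -12.7, 76.8]
tool_rot: [-0.004, 0.621, 0.784, -0.003]
wrist_force: [-1.6, 0.1, -0.1]
finger_gap: 90.9
grip_force: 0.0
time: 2.65
tool_pos: [510.4, -14.5, 81.2]
tool_rot: [0.001, 0.622, 0.783, 0.001]
wrist_force: [0.7, 0.6, 3.1]
finger_gap: 48.1
grip_force: 30.0
time: 3.07
tool_pos: [512.5, -14.7, 205.1]
tool_rot: [0.004, 0.622, 0.783, 0.003]
wrist_force: [0.6, 0.3, -3.8]
finger_gap: 48.2
grip_force: 30.0
d tool [-320.1 -127.7    4.7] cur yaw 0.228 j6 -0.28 t 3.0667
rz tool -0.006 tilt [ 9.4e-03 -4.0e-04 -1.0e+00]
```

```bash
echo '[[[-0.0267, -0.0107, 0], [0, 0, 0]], [[-0.0733, -0.0293, 0], [0, 0, 0]], [[-0.12, -0.048, 0], [0, 0, 0]], [[-0.1667, -0.0667, 0], [0, 0, 0]], [[-0.2133, -0.0853, 0], [0, 0, 0]], [[-0.26, -0.104, 0], [0, 0, 0]], [[-0.3067, -0.1227, 0], [0, 0, 0]], [[-0.3533, -0.1413, 0], [0, 0, 0]], [[-0.4, -0.16, 0], [0, 0, 0]], [[-0.4267, -0.1707, 0], [0, 0, 0]], [[-0.4267, -0.1707, 0], [0, 0, 0]], [[-0.4267, -0.1707, 0], [0, 0, 0]]]' | python3 -m pendant;  python3 - <<'E'
from h import *
go(460.4,-355.4,63,0.234); print(arm.sense()['wrist_force'])
E
```

```text
time: 4.07
tool_pos: [455.9, -355.3, 197.6]
tool_rot: [-0.003, 0.623, 0.782, 0.0]
wrist_force: [-0.1, 1.0, -4.0]
finger_gap: 48.4
grip_force: 30.0
d tool [ -1.7   4.8 134.6] cur yaw 0.225 j6 -0.91 t 4.0667
rz tool -0.009 tilt [-0.004   0.0039 -1.    ]
[-0.08701888  1.01321769 -3.9696835 ]
```

Converted, 130 mm / 750 = 0.1733, 129 mm / 750 = 0.172.

```bash
echo '[[[-0.0027, 0.004, 0.0533], [0, 0, 0]], [[-0.0027, 0.004, 0.1067], [0, 0, 0]], [[-0.0027, 0.004, 0.1467], [0, 0, 0]], [[-0.0027, 0.004, 0.1667], [0, 0, 0]], [[-0.0027, 0.004, 0.172], [0, 0, 0]], [[-0.0027, 0.004, 0.1733], [0, 0, 0]], [[-0.0027, 0.004, 0.1733], [0, 0, 0]], [[-0.0027, 0.004, 0.1733], [0, 0, 0]], [[-0.0027, 0.004, 0.1733], [0, 0, 0]]]' | python3 -m pendant; python3 -c "
from h import *
go(460.4,-355.4,62,0.234)"
```

```text
time: 4.82
tool_pos: [461.7, -356.8, 72.2]
tool_rot: [0.002, 0.622, 0.783, 0.0]
wrist_force: [-0.6, 0.1, -2.8]
finger_gap: 48.2
grip_force: 30.0
d tool [ 1.7 -1.  10.2] cur yaw 0.228 j6 -0.91 t 4.8167
rz tool -0.006 tilt [ 0.0025 -0.0018 -1.    ]
```

Converted, 9 mm / 750 = 0.012, 8 mm / 750 = 0.0107.

```bash
echo '[[[0, 0, 0.0053], [0, 0, 0]], [[0, 0, 0.0093], [0, 0, 0]], [[0, 0, 0.0107], [0, 0, 0]], [[0, 0, 0.012], [0, 0, 0]], [[0, 0, 0.012], [0, 0, 0]], [[0, 0, 0.012], [0, 0, 0]]]' | python3 -m pendant; python3 -c "
from h import *
go(460.4,-355.4,62,0.234)"
```

```text
time: 5.32
tool_pos: [461.2, -356.9, 63.2]
tool_rot: [0.001, 0.622, 0.783, -0.0]
wrist_force: [-0.3, 1.1, 5.2]
finger_gap: 48.7
grip_force: 30.0
d tool [ 1.6 -0.4  1.2] cur yaw 0.228 j6 -0.91 t 5.3167
rz tool -0.006 tilt [ 0.0012 -0.0012 -1.    ]
```

Mat contact, so I release, rise and go for yellow.

Converted, -145 mm / 750 = -0.1933, -110 mm / 750 = -0.1467.

```bash
echo '[[[0, 0, 0], [0, 0, 0]], [[0, 0, 0], [0, 0, 0]], [[0, 0, 0], [0, 0, 0]], [[0, 0, 0], [0, 0, 0]], [[0, 0, 0], [0, 0, 0]]]' | python3 -m pendant 80; echo '[[[0, 0, -0.04], [0, 0, 0]], [[0, 0, -0.0933], [0, 0, 0]], [[0, 0, -0.1467], [0, 0, 0]], [[0, 0, -0.1933], [0, 0, 0]], [[0, 0, -0.1933], [0, 0, 0]], [[0, 0, -0.1933], [0, 0, 0]]]' | python3 -m pendant; python3 - <<'E'
from h import *
go(552.2,-60.6,210,1.277)
W=cloud(grab('top','t1.png'));I=cv2.imread('pics/t1.png');cv2.imwrite('pics/t1c.png',I[150:420,230:600])
E
```

```text
time: 5.73
tool_pos: [460.8, -356.4, 61.5]
tool_rot: [-0.0, 0.622, 0.783, 0.0]
wrist_force: [0.5, -0.1, 0.0]
finger_gap: 78.6
grip_force: 0.0
time: 6.23
tool_pos: [461.8, -357.2, 209.0]
tool_rot: [0.003, 0.622, 0.783, 0.0]
wrist_force: [0.0, 0.5, -0.4]
finger_gap: 80.1
grip_force: 0.0
d tool [268.5 155.1  -1.6] cur yaw 0.228 j6 -0.91 t 6.2333
rz tool -1.049 tilt [ 0.0043 -0.0033 -1.    ]
```

View pics/t1c.png

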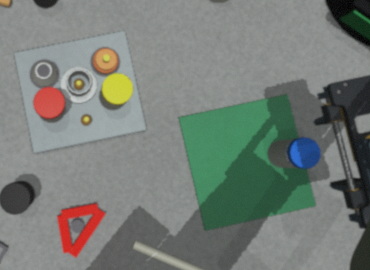

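The blue tube stands upright on the mat (crop 304,153) and its peg is free (87,120). Yellow is at (117,89) and red at (50,102).

Converted, 268 mm / 750 = 0.3573, 120 mm / 750 = 0.16, -1.049 rad / 1.5708 = -0.6678.

```bash
echo '[[[0.04, 0.0227, 0], [0, 0, -0.0764]], [[0.08, 0.0467, 0], [0, 0, -0.1528]], [[0.12, 0.0693, 0], [0, 0, -0.2292]], [[0.16, 0.092, 0], [0, 0, -0.3056]], [[0.2, 0.116, 0], [0, 0, -0.382]], [[0.24, 0.1387, 0], [0, 0, -0.4584]], [[0.28, 0.1613, 0], [0, 0, -0.5348]], [[0.32, 0.1853, 0], [0, 0, -0.6112]], [[0.3573, 0.2067, -0.0027], [0, 0, -0.6678]], [[0.3573, 0.2067, -0.0027], [0, 0, -0.6678]], [[0.3573, 0.2067, -0.0027], [0, 0, -0.6678]], [[0.3573, 0.2067, -0.0027], [0, 0, -0.6678]]]' | python3 -m pendant 91; python3 -c "
from h import *
go(552.2,-60.6,80,1.277)"
```

```text
time: 7.28
tool_pos: [550.3, -60.6, 207.0]
tool_rot: [-0.002, 0.147, 0.989, -0.0]
wrist_force: [-0.5, -1.3, -0.5]
finger_gap: 91.1
grip_force: 0.0
d tool [ -2.2   0.7 127. ] cur yaw 1.277 j6 -1.41 t 7.2833
rz tool -0.0 tilt [-3.4e-03 -1.0e-04 -1.0e+00]
```

Converted, 128 mm / 750 = 0.1707, 120 mm / 750 = 0.16.

```bash
echo '[[[-0.0027, 0, 0.04], [0, 0, 0]], [[-0.0027, 0, 0.0933], [0, 0, 0]], [[-0.0027, 0, 0.1333], [0, 0, 0]], [[-0.0027, 0, 0.16], [0, 0, 0]], [[-0.0027, 0, 0.1707], [0, 0, 0]], [[-0.0027, 0, 0.1707], [0, 0, 0]], [[-0.0027, 0, 0.1707], [0, 0, 0]], [[-0.0027, 0, 0.1707], [0, 0, 0]]]' | python3 -m pendant; echo '[[[0, 0, 0], [0, 0, 0]], [[0, 0, 0], [0, 0, 0]], [[0, 0, 0], [0, 0, 0]], [[0, 0, 0], [0, 0, 0]], [[0, 0, 0], [0, 0, 0]], [[0, 0, 0], [0, 0, 0]], [[0, 0, 0], [0, 0, 0]], [[0, 0, 0], [0, 0, 0]]]' | python3 -m pendant 40 30
echo '[[[0, 0, -0.0267], [0, 0, 0]], [[0, 0, -0.08], [0, 0, 0]], [[0, 0, -0.1333], [0, 0, 0]], [[0, 0, -0.16], [0, 0, 0]], [[0, 0, -0.16], [0, 0, 0]], [[0, 0, -0.16], [0, 0, 0]], [[0, 0, -0.16], [0, 0, 0]]]' | python3 -m pendant; python3 - <<'E'
from h import *
go(446.5,-297,200,0.234)
E
```

```text
time: 7.95
tool_pos: [554.3, -61.6, 82.1]
tool_rot: [0.001, 0.147, 0.989, 0.0]
wrist_force: [0.3, -0.9, 0.8]
finger_gap: 90.8
grip_force: 0.0
time: 8.62
tool_pos: [553.3, -60.7, 80.7]
tool_rot: [0.0, 0.146, 0.989, 0.0]
wrist_force: [1.0, 0.4, 0.8]
finger_gap: 48.6
grip_force: 30.0
time: 9.2
tool_pos: [551.6, -60.7, 198.2]
tool_rot: [-0.002, 0.146, 0.989, -0.0]
wrist_force: [-0.5, 0.2, -4.8]
finger_gap: 48.6
grip_force: 30.0
d tool [  32.2 -256.6   -1.4] cur yaw 1.277 j6 -1.41 t 9.2
rz tool 1.043 tilt [-4.7e-03  6.0e-04 -1.0e+00]
```

Converted, -257 mm / 750 = -0.3427, -240 mm / 750 = -0.32, 1.043 rad / 1.5708 = 0.664.

```bash
echo '[[[0.0053, -0.04, 0], [0, 0, 0.0764]], [[0.0107, -0.08, 0], [0, 0, 0.1528]], [[0.016, -0.12, 0], [0, 0, 0.2292]], [[0.0213, -0.16, 0], [0, 0, 0.3056]], [[0.0253, -0.2, 0], [0, 0, 0.382]], [[0.0307, -0.24, 0], [0, 0, 0.4584]], [[0.036, -0.28, 0], [0, 0, 0.5348]], [[0.04, -0.32, 0], [0, 0, 0.6112]], [[0.0427, -0.3427, 0], [0, 0, 0.664]], [[0.0427, -0.3427, 0], [0, 0, 0.664]], [[0.0427, -0.3427, 0], [0, 0, 0.664]], [[0.0427, -0.3427, 0], [0, 0, 0.664]]]' | python3 -m pendant; echo '[[[0, 0, 0], [0, 0, 0]], [[0, 0, 0], [0, 0, 0]], [[0, 0, 0], [0, 0, 0]]]' | python3 -m pendant;python3 -c "
from h import *
go(446.5,-297,63,0.234)"
```

```text
time: 10.2
tool_pos: [447.5, -296.6, 198.8]
tool_rot: [-0.002, 0.619, 0.785, 0.0]
wrist_force: [-0.3, 0.5, -4.1]
finger_gap: 48.5
grip_force: 30.0
time: 10.45
tool_pos: [448.4, -296.8, 200.4]
tool_rot: [-0.0, 0.619, 0.785, 0.0]
wrist_force: [-0.5, 0.2, -3.3]
finger_gap: 48.0
grip_force: 30.0
d tool [  0.2  -1.9 137.4] cur yaw 0.236 j6 -0.84 t 10.45
rz tool 0.002 tilt [-3.e-04  4.e-04 -1.e+00]
```

Converted, 138 mm / 750 = 0.184, 137 mm / 750 = 0.1827.

```bash
echo '[[[0, -0.0027, 0.04], [0, 0, 0]], [[0, -0.0027, 0.0867], [0, 0, 0]], [[0, -0.0027, 0.1267], [0, 0, 0]], [[0, -0.0027, 0.1533], [0, 0, 0]], [[0, -0.0027, 0.1667], [0, 0, 0]], [[0, -0.0027, 0.1747], [0, 0, 0]], [[0, -0.0027, 0.1787], [0, 0, 0]], [[0, -0.0027, 0.1813], [0, 0, 0]], [[0, -0.0027, 0.1827], [0, 0, 0]], [[0, -0.0027, 0.184], [0, 0, 0]], [[0, -0.0027, 0.184], [0, 0, 0]], [[0, -0.0027, 0.184], [0, 0, 0]]]' | python3 -m pendant; python3 -c "
from h import *
go(446.5,-297,62,0.234)"
```

```text
time: 11.45
tool_pos: [446.5, -298.3, 63.2]
tool_rot: [0.001, 0.62, 0.785, 0.0]
wrist_force: [0.3, -0.6, -2.9]
finger_gap: 48.3
grip_force: 30.0
d tool [1.3 0.3 1.2] cur yaw 0.234 j6 -0.84 t 11.45
rz tool 0.0 tilt [ 1.e-03 -6.e-04 -1.e+00]
```

Converted, 1 mm / 750 = 0.0013, 0.5 mm / 750 = 0.0007.

```bash
echo '[[[0, 0, 0.0007], [0, 0, 0]], [[0, 0, 0.0013], [0, 0, 0]], [[0, 0, 0.0013], [0, 0, 0]], [[0, 0, 0.0013], [0, 0, 0]]]' | python3 -m pendant; echo '[[[0, 0, 0], [0, 0, 0]], [[0, 0, 0], [0, 0, 0]], [[0, 0, 0], [0, 0, 0]], [[0, 0, 0], [0, 0, 0]], [[0, 0, 0], [0, 0, 0]]]' | python3 -m pendant 80; echo '[[[0, 0, -0.04], [0, 0, 0]], [[0, 0, -0.0933], [0, 0, 0]], [[0, 0, -0.1467], [0, 0, 0]], [[0, 0, -0.1933], [0, 0, 0]], [[0, 0, -0.1933], [0, 0, 0]], [[0, 0, -0.1933], [0, 0, 0]]]' | python3 -m pendant; python3 - <<'E'
from h import *
go(527.9,44.3,210,-0.82)
E
```

```text
time: 11.78
tool_pos: [446.6, -298.4, 62.6]
tool_rot: [0.001, 0.62, 0.785, 0.0]
wrist_force: [-0.7, 0.3, 6.4]
finger_gap: 48.2
grip_force: 30.0
time: 12.2
tool_pos: [446.2, -298.0, 61.4]
tool_rot: [-0.0, 0.62, 0.785, 0.0]
wrist_force: [-0.8, 0.2, -0.1]
finger_gap: 78.3
grip_force: 0.0
time: 12.7
tool_pos: [447.2, -298.7, 208.7]
tool_rot: [0.003, 0.62, 0.785, 0.0]
wrist_force: [-0.8, 0.6, 0.5]
finger_gap: 80.2
grip_force: 0.0
d tool [315.  158.1  -1.9] cur yaw 0.234 j6 -0.84 t 12.7
rz tool 1.054 tilt [ 0.0042 -0.0028 -1.    ]
```

Converted, 315 mm / 750 = 0.42, 288 mm / 750 = 0.384, 1.054 rad / 1.5708 = 0.671.

```bash
echo '[[[0.0427, 0.0213, 0], [0, 0, 0.07]], [[0.0853, 0.0427, 0], [0, 0, 0.1401]], [[0.128, 0.064, 0], [0, 0, 0.2101]], [[0.1707, 0.0853, 0], [0, 0, 0.2801]], [[0.2133, 0.1067, 0], [0, 0, 0.3501]], [[0.256, 0.128, 0], [0, 0, 0.4202]], [[0.2987, 0.1493, 0], [0, 0, 0.4902]], [[0.3413, 0.1707, 0], [0, 0, 0.5602]], [[0.384, 0.192, 0], [0, 0, 0.6303]], [[0.42, 0.2107, -0.0027], [0, 0, 0.671]], [[0.42, 0.2107, -0.0027], [0, 0, 0.671]], [[0.42, 0.2107, -0.0027], [0, 0, 0.671]]]' | python3 -m pendant 91; echo '[[[0, 0, 0], [0, 0, 0]], [[0, 0, 0], [0, 0, 0]]]' | python3 -m pendant;python3 -c "
from h import *
go(527.9,44.3,80,-0.82)"
```

```text
time: 13.7
tool_pos: [525.9, 46.1, 206.6]
tool_rot: [-0.0, 0.93, 0.368, -0.002]
wrist_force: [-0.6, -1.0, -0.8]
finger_gap: 91.1
grip_force: 0.0
time: 13.87
tool_pos: [526.1, 43.9, 207.6]
tool_rot: [-0.0, 0.93, 0.366, -0.001]
wrist_force: [0.7, -0.3, -0.8]
finger_gap: 91.0
grip_force: 0.0
d tool [  1.9   1.1 127.6] cur yaw -0.821 j6 0.88 t 13.8667
rz tool -0.001 tilt [-2.2e-03 -5.0e-04 -1.0e+00]
```

Converted, 128 mm / 750 = 0.1707, 120 mm / 750 = 0.16.

```bash
echo '[[[0.0013, 0.0013, 0.04], [0, 0, 0]], [[0.0013, 0.0013, 0.0933], [0, 0, 0]], [[0.0013, 0.0013, 0.1333], [0, 0, 0]], [[0.0013, 0.0013, 0.16], [0, 0, 0]], [[0.0013, 0.0013, 0.1707], [0, 0, 0]], [[0.0013, 0.0013, 0.1707], [0, 0, 0]], [[0.0013, 0.0013, 0.1707], [0, 0, 0]], [[0.0013, 0.0013, 0.1707], [0, 0, 0]]]' | python3 -m pendant; echo '[[[0, 0, 0], [0, 0, 0]], [[0, 0, 0], [0, 0, 0]], [[0, 0, 0], [0, 0, 0]], [[0, 0, 0], [0, 0, 0]], [[0, 0, 0], [0, 0, 0]], [[0, 0, 0], [0, 0, 0]], [[0, 0, 0], [0, 0, 0]], [[0, 0, 0], [0, 0, 0]]]' | python3 -m pendant 40 30
echo '[[[0, 0, -0.0267], [0, 0, 0]], [[0, 0, -0.08], [0, 0, 0]], [[0, 0, -0.1333], [0, 0, 0]], [[0, 0, -0.16], [0, 0, 0]], [[0, 0, -0.16], [0, 0, 0]], [[0, 0, -0.16], [0, 0, 0]], [[0, 0, -0.16], [0, 0, 0]]]' | python3 -m pendant; python3 - <<'E'
from h import *
go(432.6,-238.6,200,0.234)
E
```

```text
time: 14.53
tool_pos: [529.5, 44.6, 82.2]
tool_rot: [0.0, 0.93, 0.366, 0.002]
wrist_force: [-0.2, 0.2, 0.2]
finger_gap: 91.3
grip_force: 0.0
time: 15.2
tool_pos: [528.4, 44.9, 80.7]
tool_rot: [0.0, 0.93, 0.367, 0.0]
wrist_force: [0.4, -1.1, 0.9]
finger_gap: 48.5
grip_force: 30.0
time: 15.78
tool_pos: [526.4, 44.8, 198.2]
tool_rot: [-0.001, 0.93, 0.367, -0.002]
wrist_force: [-0.7, 0.4, -5.0]
finger_gap: 48.5
grip_force: 30.0
d tool [-262.   143.2   -1.3] cur yaw -0.82 j6 0.88 t 15.7833
rz tool -1.054 tilt [-5.1e-03 -2.0e-04 -1.0e+00]
```

Converted, -262 mm / 750 = -0.3493, -240 mm / 750 = -0.32, -1.054 rad / 1.5708 = -0.671.

```bash
echo '[[[-0.04, 0.0213, 0], [0, 0, -0.0764]], [[-0.08, 0.044, 0], [0, 0, -0.1528]], [[-0.12, 0.0653, 0], [0, 0, -0.2292]], [[-0.16, 0.088, 0], [0, 0, -0.3056]], [[-0.2, 0.1093, 0], [0, 0, -0.382]], [[-0.24, 0.1307, 0], [0, 0, -0.4584]], [[-0.28, 0.1533, 0], [0, 0, -0.5348]], [[-0.32, 0.1747, 0], [0, 0, -0.6112]], [[-0.3493, 0.1907, 0], [0, 0, -0.671]], [[-0.3493, 0.1907, 0], [0, 0, -0.671]], [[-0.3493, 0.1907, 0], [0, 0, -0.671]], [[-0.3493, 0.1907, 0], [0, 0, -0.671]]]' | python3 -m pendant; echo '[[[0, 0, 0], [0, 0, 0]], [[0, 0, 0], [0, 0, 0]], [[0, 0, 0], [0, 0, 0]]]' | python3 -m pendant;python3 -c "
from h import *
go(432.6,-238.6,63,0.234)"
```

```text
time: 16.78
tool_pos: [433.2, -237.5, 198.6]
tool_rot: [-0.002, 0.62, 0.784, 0.0]
wrist_force: [-1.0, -0.1, -3.4]
finger_gap: 48.0
grip_force: 30.0
time: 17.03
tool_pos: [434.4, -237.4, 200.3]
tool_rot: [-0.0, 0.619, 0.785, 0.0]
wrist_force: [1.2, 0.6, -4.1]
finger_gap: 48.4
grip_force: 30.0
d tool [ -0.8  -2.  137.3] cur yaw 0.235 j6 -0.76 t 17.0333
rz tool 0.001 tilt [-4.e-04  5.e-04 -1.e+00]
```

Converted, 139 mm / 750 = 0.1853, 138 mm / 750 = 0.184.

```bash
echo '[[[-0.0013, -0.0027, 0.04], [0, 0, 0]], [[-0.0013, -0.0027, 0.0867], [0, 0, 0]], [[-0.0013, -0.0027, 0.1267], [0, 0, 0]], [[-0.0013, -0.0027, 0.1533], [0, 0, 0]], [[-0.0013, -0.0027, 0.1667], [0, 0, 0]], [[-0.0013, -0.0027, 0.1747], [0, 0, 0]], [[-0.0013, -0.0027, 0.1787], [0, 0, 0]], [[-0.0013, -0.0027, 0.1813], [0, 0, 0]], [[-0.0013, -0.0027, 0.184], [0, 0, 0]], [[-0.0013, -0.0027, 0.1853], [0, 0, 0]], [[-0.0013, -0.0027, 0.1853], [0, 0, 0]], [[-0.0013, -0.0027, 0.1853], [0, 0, 0]]]' | python3 -m pendant; echo '[[[0, 0, 0], [0, 0, 0]], [[0, 0, 0], [0, 0, 0]], [[0, 0, 0], [0, 0, 0]], [[0, 0, 0], [0, 0, 0]], [[0, 0, 0], [0, 0, 0]]]' | python3 -m pendant 80; echo '[[[0, 0, -0.04], [0, 0, 0]], [[0, 0, -0.0933], [0, 0, 0]], [[0, 0, -0.1467], [0, 0, 0]], [[0, 0, -0.1933], [0, 0, 0]], [[0, 0, -0.1933], [0, 0, 0]], [[0, 0, -0.1933], [0, 0, 0]]]' | python3 -m pendant; python3 - <<'E'
from h import *
go(570.2,-1.2,160,0.228)
W=cloud(grab('top','t2.png'));I=cv2.imread('pics/t2.png');cv2.imwrite('pics/t2c.png',I[150:420,230:600])
E
```

```text
time: 18.03
tool_pos: [433.4, -240.2, 62.9]
tool_rot: [0.001, 0.62, 0.785, 0.0]
wrist_force: [-0.1, 1.5, 2.5]
finger_gap: 48.5
grip_force: 30.0
time: 18.45
tool_pos: [432.5, -239.8, 61.6]
tool_rot: [-0.0, 0.62, 0.785, 0.0]
wrist_force: [1.1, 0.6, -0.9]
finger_gap: 78.2
grip_force: 0.0
time: 18.95
tool_pos: [433.5, -240.4, 208.6]
tool_rot: [0.002, 0.62, 0.785, 0.0]
wrist_force: [-0.7, -1.0, -0.7]
finger_gap: 79.6
grip_force: 0.0
d tool [201.2 188.3  48.6] cur yaw 0.234 j6 -0.76 t 18.95
rz tool 0.006 tilt [ 0.0043 -0.0025 -1.    ]
```

View pics/t2c.png

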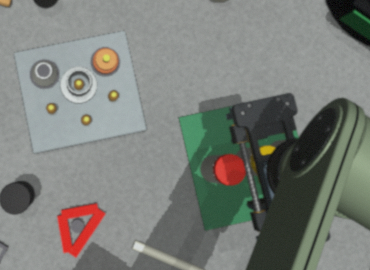

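The pegs are bare now and the ferrule at (79,85) is free. Red stands on the mat at (230,170), with yellow partly hidden at (268,150). Next is the ferrule.

Converted, 201 mm / 750 = 0.268, 190 mm / 750 = 0.2533.

```bash
echo '[[[0.0373, 0.0347, 0], [0, 0, 0]], [[0.0747, 0.0693, 0], [0, 0, 0]], [[0.112, 0.104, 0], [0, 0, 0]], [[0.1493, 0.1387, 0], [0, 0, 0]], [[0.1867, 0.1733, 0.0133], [0, 0, 0]], [[0.224, 0.208, 0.0267], [0, 0, 0]], [[0.2533, 0.2373, 0.0533], [0, 0, 0]], [[0.268, 0.2507, 0.0653], [0, 0, 0]], [[0.268, 0.2507, 0.0653], [0, 0, 0]], [[0.268, 0.2507, 0.0653], [0, 0, 0]], [[0.268, 0.2507, 0.0653], [0, 0, 0]]]' | python3 -m pendant 62; python3 -c "
from h import *
go(570.2,-1.2,44,0.228)
W=cloud(grab('wrist','w2.png'));z=W[...,2];m=(abs(z-72)<4)&(np.hypot(W[...,0]-570,W[...,1]+1)<40)
print(cv2.minEnclosingCircle(W[m][:,:2].astype(np.float32)))"
```

```text
time: 19.92
tool_pos: [568.0, -1.8, 157.3]
tool_rot: [-0.0, 0.62, 0.785, -0.001]
wrist_force: [-0.4, -0.2, 1.1]
finger_gap: 61.6
grip_force: 0.0
d tool [1.000e-01 2.400e+00 1.133e+02] cur yaw 0.233 j6 -0.26 t 19.9167
rz tool 0.005 tilt [-1.5e-03 -6.0e-04 -1.0e+00]
((571.9317016601562, 0.18574048578739166), 21.01888084411621)
```

View pics/w2.png

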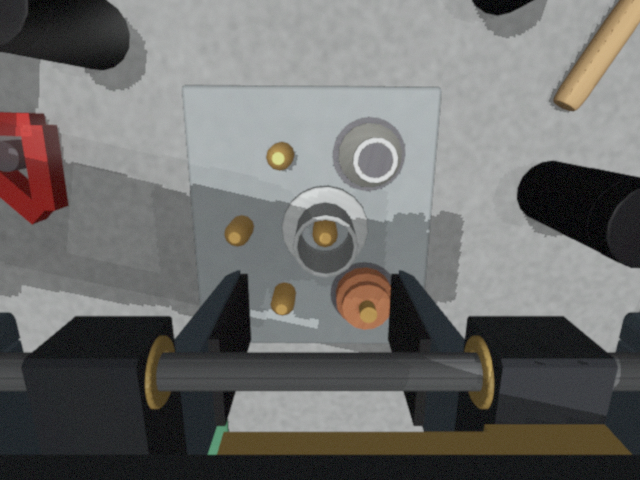

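The ferrule is centred at (325,245) between the fingers, with the front peg at (238,230) and the plug at (365,300) outside the finger lanes.

Converted, 72 mm / 750 = 0.096, 60 mm / 750 = 0.08.

```bash
echo '[[[0, 0.0027, 0.0267], [0, 0, 0]], [[0, 0.0027, 0.0533], [0, 0, 0]], [[0, 0.0027, 0.08], [0, 0, 0]], [[0, 0.0027, 0.096], [0, 0, 0]], [[0, 0.0027, 0.096], [0, 0, 0]], [[0, 0.0027, 0.096], [0, 0, 0]], [[0, 0.0027, 0.096], [0, 0, 0]]]' | python3 -m pendant; python3 -c "
from h import *
go(571,-0.8,44,0.228)"
```

```text
time: 20.55
tool_pos: [571.5, -1.1, 87.1]
tool_rot: [0.001, 0.62, 0.784, 0.001]
wrist_force: [0.2, -0.2, 0.3]
finger_gap: 61.7
grip_force: 0.0
d tool [ 0.4 -0.5 43.1] cur yaw 0.233 j6 -0.25 t 20.55
rz tool 0.005 tilt [ 2.6e-03 -1.0e-04 -1.0e+00]
```

Converted, 43 mm / 750 = 0.0573, 39 mm / 750 = 0.052, 0.005 rad / 1.5708 = 0.0032.

```bash
echo '[[[0, 0, 0.02], [0, 0, 0.0032]], [[0, 0, 0.04], [0, 0, 0.0032]], [[0, 0, 0.052], [0, 0, 0.0032]], [[0, 0, 0.0573], [0, 0, 0.0032]], [[0, 0, 0.0573], [0, 0, 0.0032]], [[0, 0, 0.0573], [0, 0, 0.0032]]]' | python3 -m pendant; echo '[[[0, 0, 0], [0, 0, 0]], [[0, 0, 0], [0, 0, 0]], [[0, 0, 0], [0, 0, 0]], [[0, 0, 0], [0, 0, 0]], [[0, 0, 0], [0, 0, 0]], [[0, 0, 0], [0, 0, 0]]]' | python3 -m pendant 36 25
echo '[[[0, 0, -0.02], [0, 0, 0]], [[0, 0, -0.06], [0, 0, 0]], [[0, 0, -0.1067], [0, 0, 0]], [[0, 0, -0.1533], [0, 0, 0]], [[0, 0, -0.1733], [0, 0, 0]], [[0, 0, -0.1733], [0, 0, 0]], [[0, 0, -0.1733], [0, 0, 0]]]' | python3 -m pendant; python3 - <<'E'
from h import *
W=cloud(grab('top'));z=W[...,2]
m=(z>76)&(z<95)&(np.hypot(W[...,0]-474,W[...,1]-280)<20)
print('pin',m.sum(),W[m].mean(0),cv2.minEnclosingCircle(W[m][:,:2].astype(np.float32)))
m=(abs(z-70)<4)&(np.hypot(W[...,0]-474,W[...,1]-280)<120)
print('plat',m.sum(),cv2.minEnclosingCircle(W[m][:,:2].astype(np.float32)))
go(473,280.8,170,0.7)
E
```

```text
time: 21.05
tool_pos: [571.3, -0.3, 43.3]
tool_rot: [0.0, 0.622, 0.783, 0.0]
wrist_force: [0.6, 0.6, 0.1]
finger_gap: 61.9
grip_force: 0.0
time: 21.55
tool_pos: [571.2, -0.2, 43.2]
tool_rot: [0.0, 0.622, 0.783, 0.0]
wrist_force: [-1.2, 0.2, 2.5]
finger_gap: 41.5
grip_force: 25.0
time: 22.13
tool_pos: [570.3, -0.2, 172.2]
tool_rot: [-0.0, 0.622, 0.783, -0.0]
wrist_force: [-0.7, -0.9, -2.3]
finger_gap: 41.1
grip_force: 25.0
pin 83 [472.71909317 280.70809653  81.76611664] ((472.96142578125, 281.594970703125), 8.095821380615234)
plat 9401 ((473.0700988769531, 281.74371337890625), 90.0208969116211)
d tool [295.5 -30.1   1.2] cur yaw 0.229 j6 -0.25 t 22.1833
rz tool -0.471 tilt [-3.4e-03  1.0e-04 -1.0e+00]
```

Gripped at 41 mm. The pin is at (473.0, 281.6).

Converted, 296 mm / 750 = 0.3947, 285 mm / 750 = 0.38.

```bash
echo '[[[0.0267, -0.0027, 0], [0, 0, 0]], [[0.0733, -0.0067, 0], [0, 0, 0]], [[0.12, -0.012, 0], [0, 0, 0]], [[0.1667, -0.016, 0], [0, 0, 0]], [[0.2133, -0.0213, 0], [0, 0, 0]], [[0.26, -0.0267, 0], [0, 0, 0]], [[0.3067, -0.0307, 0], [0, 0, 0]], [[0.3533, -0.036, 0], [0, 0, 0]], [[0.38, -0.0387, 0], [0, 0, 0]], [[0.3947, -0.04, 0], [0, 0, 0]], [[0.3947, -0.04, 0], [0, 0, 0]], [[0.3947, -0.04, 0], [0, 0, 0]]]' | python3 -m pendant; echo '[[[0, 0, 0], [0, 0, 0]], [[0, 0, 0], [0, 0, 0]], [[0, 0, 0], [0, 0, 0]]]' | python3 -m pendant;python3 -c "
from h import *
go(473,281.6,92,0.228)"
```

```text
time: 23.18
tool_pos: [473.8, 280.4, 171.1]
tool_rot: [-0.0, 0.621, 0.784, -0.002]
wrist_force: [-0.3, -0.8, -3.4]
finger_gap: 41.0
grip_force: 25.0
time: 23.43
tool_pos: [474.8, 280.0, 172.6]
tool_rot: [0.0, 0.622, 0.783, -0.0]
wrist_force: [1.0, 0.4, -2.9]
finger_gap: 41.3
grip_force: 25.0
d tool [ 2.  -1.4 80.6] cur yaw 0.227 j6 0.29 t 23.4333
rz tool -0.001 tilt [-1.e-04 -3.e-04 -1.e+00]
```

Converted, 82 mm / 750 = 0.1093, 81 mm / 750 = 0.108.

```bash
echo '[[[0.0027, -0.0013, 0.0267], [0, 0, 0]], [[0.0027, -0.0013, 0.0533], [0, 0, 0]], [[0.0027, -0.0013, 0.0733], [0, 0, 0]], [[0.0027, -0.0013, 0.0867], [0, 0, 0]], [[0.0027, -0.0013, 0.096], [0, 0, 0]], [[0.0027, -0.0013, 0.1013], [0, 0, 0]], [[0.0027, -0.0013, 0.1053], [0, 0, 0]], [[0.0027, -0.0013, 0.1067], [0, 0, 0]], [[0.0027, -0.0013, 0.108], [0, 0, 0]], [[0.0027, -0.0013, 0.1093], [0, 0, 0]], [[0.0027, -0.0013, 0.1093], [0, 0, 0]], [[0.0027, -0.0013, 0.1093], [0, 0, 0]]]' | python3 -m pendant; python3 -c "
from h import *
go(473,281.6,91,0.228)"
```

```text
time: 24.43
tool_pos: [473.3, 283.2, 91.2]
tool_rot: [0.0, 0.622, 0.783, 0.001]
wrist_force: [-0.2, 0.4, -1.6]
finger_gap: 40.8
grip_force: 25.0
d tool [-1.5 -0.7  0.2] cur yaw 0.229 j6 0.29 t 24.4333
rz tool 0.001 tilt [ 1.2e-03  7.0e-04 -1.0e+00]
```

Converted, -1 mm / 750 = -0.0013, 0.5 mm / 750 = 0.0007.

```bash
echo '[[[-0.0013, 0, 0.0007], [0, 0, 0]], [[-0.0013, 0, 0.0013], [0, 0, 0]], [[-0.0013, 0, 0.0013], [0, 0, 0]], [[-0.0013, 0, 0.0013], [0, 0, 0]]]' | python3 -m pendant; echo '[[[0, 0, 0], [0, 0, 0]], [[0, 0, 0], [0, 0, 0]], [[0, 0, 0], [0, 0, 0]], [[0, 0, 0], [0, 0, 0]], [[0, 0, 0], [0, 0, 0]]]' | python3 -m pendant 62; echo '[[[0, 0, -0.0267], [0, 0, 0]], [[0, 0, -0.0667], [0, 0, 0]], [[0, 0, -0.1133], [0, 0, 0]], [[0, 0, -0.1533], [0, 0, 0]], [[0, 0, -0.1533], [0, 0, 0]], [[0, 0, -0.1533], [0, 0, 0]]]' | python3 -m pendant; python3 - <<'E'
from h import *
im=grab('wrist','w3.png');grab('side','s3.png');W=cloud(im);z=W[...,2];m=(abs(z-120)<4)&(np.hypot(W[...,0]-473,W[...,1]-281)<40)
print(m.sum(),cv2.minEnclosingCircle(W[m][:,:2].astype(np.float32)),np.median(z[m]))
I=np.hstack([cv2.imread('pics/w3.png')[:,100:500],cv2.imread('pics/s3.png')[100:,200:600].copy() if 0 else cv2.imread('pics/s3.png')[:,200:600]]);cv2.imwrite('pics/ws3.png',I)
go(432.6,-238.6,210,0.234)
E
```

```text
time: 24.77
tool_pos: [473.4, 283.1, 91.1]
tool_rot: [-0.0, 0.622, 0.783, 0.001]
wrist_force: [-2.3, 3.0, 5.9]
finger_gap: 41.8
grip_force: 25.0
time: 25.18
tool_pos: [473.1, 281.8, 89.5]
tool_rot: [0.0, 0.622, 0.783, -0.0]
wrist_force: [-0.6, -0.3, 0.8]
finger_gap: 62.0
grip_force: 0.0
time: 25.68
tool_pos: [474.0, 282.4, 206.4]
tool_rot: [0.001, 0.622, 0.783, 0.002]
wrist_force: [0.5, 0.5, -0.8]
finger_gap: 62.2
grip_force: 0.0
963 ((473.7987060546875, 283.550048828125), 20.903242111206055) 119.42254413892972
d tool [-497.5 -156.9   -5.8] cur yaw 0.229 j6 0.29 t 25.7833
rz tool -0.005 tilt [-0.0017 -0.001  -1.    ]
```

View pics/ws3.png

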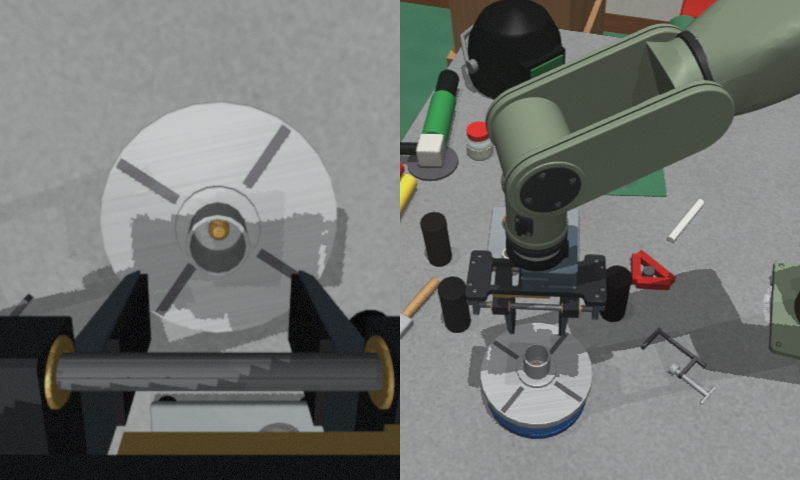

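The ferrule sits collar-down around the pin (left pane, 218,230), top measured at z≈119.4. It is centred within 2 mm of the pin. Now the red tube goes back.

Converted, -450 mm / 750 = -0.6, -411 mm / 750 = -0.548.

```bash
echo '[[[-0.0267, -0.008, 0], [0, 0, 0]], [[-0.08, -0.0253, -0.008], [0, 0, 0]], [[-0.132, -0.0413, -0.008], [0, 0, 0]], [[-0.184, -0.0587, -0.008], [0, 0, 0]], [[-0.236, -0.0747, -0.008], [0, 0, 0]], [[-0.288, -0.0907, -0.008], [0, 0, 0]], [[-0.34, -0.1067, -0.008], [0, 0, 0]], [[-0.392, -0.124, -0.008], [0, 0, 0]], [[-0.444, -0.14, -0.008], [0, 0, 0]], [[-0.496, -0.156, -0.008], [0, 0, 0]], [[-0.548, -0.1733, -0.008], [0, 0, 0]], [[-0.6, -0.1893, -0.008], [0, 0, 0]]]' | python3 -m pendant 80; echo '[[[-0.04, -0.0133, 0], [0, 0, 0]], [[-0.0627, -0.02, 0], [0, 0, 0]], [[-0.0627, -0.02, 0], [0, 0, 0]], [[-0.0627, -0.02, 0], [0, 0, 0]], [[-0.0627, -0.02, 0], [0, 0, 0]]]' | python3 -m pendant;python3 - <<'E'
from h import *
go(432.6,-239.6,62.5,0.228)
W=cloud(grab('wrist','w4.png'));z=W[...,2];I=cv2.imread('pics/w4.png');h=cv2.cvtColor(I,cv2.COLOR_BGR2HSV)
for n,a,b in(('red',0,10),('yel',20,35),('blue',100,130)):
    m=(z>105)&(z<122)&(h[...,0]>=a)&(h[...,0]<=b)&(h[...,1]>110)
    if n=='red': m|=(z>105)&(z<122)&(h[...,0]>170)&(h[...,1]>110)
    if m.sum()>20: print(n,m.sum(),cv2.minEnclosingCircle(W[m][:,:2].astype(np.float32)),np.median(z[m]))
E
```

```text
time: 26.78
tool_pos: [435.3, -190.0, 208.9]
tool_rot: [-0.002, 0.622, 0.783, -0.0]
wrist_force: [0.9, 0.3, -0.0]
finger_gap: 79.8
grip_force: 0.0
time: 27.2
tool_pos: [432.5, -236.6, 209.5]
tool_rot: [-0.001, 0.622, 0.783, 0.0]
wrist_force: [0.2, -0.3, -0.1]
finger_gap: 80.2
grip_force: 0.0
d tool [ -3.4  -0.3 147. ] cur yaw 0.229 j6 -0.75 t 27.2
rz tool 0.001 tilt [-0.0022  0.002  -1.    ]
red 4052 ((433.3896179199219, -237.61448669433594), 24.401103973388672) 113.69597702301343
yel 3352 ((447.8974609375, -297.08197021484375), 24.64763069152832) 113.63985034578259
blue 1914 ((461.87774658203125, -356.12774658203125), 24.113035202026367) 113.7057093771462
```

View pics/w4.png

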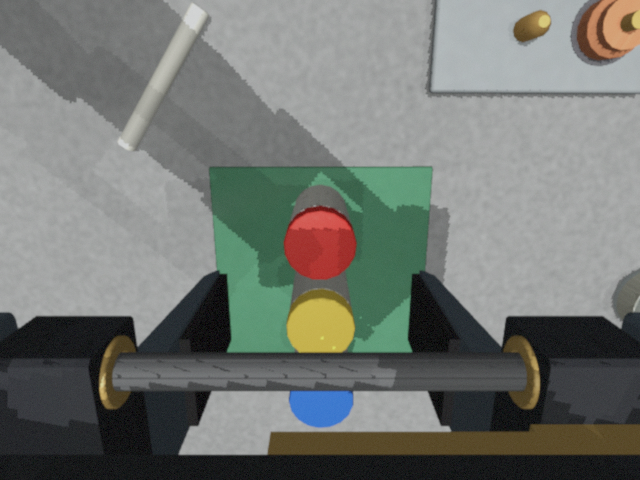

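All three tubes stand on the mat in a row: red (320,243), yellow (320,323), blue (320,402).

Converted, 146 mm / 750 = 0.1947, 135 mm / 750 = 0.18.

```bash
echo '[[[-0.004, 0, 0.0467], [0, 0, 0]], [[-0.004, 0, 0.1], [0, 0, 0]], [[-0.004, 0, 0.1467], [0, 0, 0]], [[-0.004, 0, 0.18], [0, 0, 0]], [[-0.004, 0, 0.1947], [0, 0, 0]], [[-0.004, 0, 0.1947], [0, 0, 0]], [[-0.004, 0, 0.1947], [0, 0, 0]], [[-0.004, 0, 0.1947], [0, 0, 0]]]' | python3 -m pendant; echo '[[[0, 0, 0], [0, 0, 0]], [[0, 0, 0], [0, 0, 0]], [[0, 0, 0], [0, 0, 0]], [[0, 0, 0], [0, 0, 0]], [[0, 0, 0], [0, 0, 0]], [[0, 0, 0], [0, 0, 0]], [[0, 0, 0], [0, 0, 0]]]' | python3 -m pendant 40 30
echo '[[[0, 0, -0.0267], [0, 0, 0]], [[0, 0, -0.08], [0, 0, 0]], [[0, 0, -0.1333], [0, 0, 0]], [[0, 0, -0.1733], [0, 0, 0]], [[0, 0, -0.1867], [0, 0, 0]], [[0, 0, -0.1867], [0, 0, 0]], [[0, 0, -0.1867], [0, 0, 0]]]' | python3 -m pendant; python3 - <<'E'
from h import *
go(527.8,44.4,200,-0.82)
E
```

```text
time: 27.92
tool_pos: [434.7, -240.3, 65.7]
tool_rot: [0.001, 0.621, 0.784, 0.0]
wrist_force: [0.7, -0.3, -0.4]
finger_gap: 80.1
grip_force: 0.0
time: 28.5
tool_pos: [433.8, -240.8, 64.9]
tool_rot: [0.0, 0.622, 0.783, 0.0]
wrist_force: [-1.9, -0.4, 2.4]
finger_gap: 48.1
grip_force: 30.0
time: 29.08
tool_pos: [432.7, -240.0, 202.9]
tool_rot: [-0.001, 0.622, 0.783, -0.0]
wrist_force: [-0.4, -0.5, -5.2]
finger_gap: 48.3
grip_force: 30.0
d tool [255.4 157.2   3.1] cur yaw 0.229 j6 -0.76 t 29.0833
rz tool 1.049 tilt [-0.0025  0.0016 -1.    ]
```

Converted, 255 mm / 750 = 0.34, 240 mm / 750 = 0.32, 1.049 rad / 1.5708 = 0.6678.

```bash
echo '[[[0.04, 0.024, 0], [0, 0, 0.0764]], [[0.08, 0.0493, 0], [0, 0, 0.1528]], [[0.12, 0.0733, 0], [0, 0, 0.2292]], [[0.16, 0.0987, 0], [0, 0, 0.3056]], [[0.2, 0.1227, 0], [0, 0, 0.382]], [[0.24, 0.148, 0], [0, 0, 0.4584]], [[0.28, 0.172, 0], [0, 0, 0.5348]], [[0.32, 0.1973, 0], [0, 0, 0.6112]], [[0.34, 0.2093, 0], [0, 0, 0.6678]], [[0.34, 0.2093, 0], [0, 0, 0.6678]], [[0.34, 0.2093, 0], [0, 0, 0.6678]], [[0.34, 0.2093, 0], [0, 0, 0.6678]]]' | python3 -m pendant; echo '[[[0, 0, 0], [0, 0, 0]], [[0, 0, 0], [0, 0, 0]], [[0, 0, 0], [0, 0, 0]]]' | python3 -m pendant;python3 -c "
from h import *
go(527.8,44.4,83,-0.82)"
```

```text
time: 30.08
tool_pos: [527.2, 42.9, 202.1]
tool_rot: [-0.001, 0.93, 0.367, -0.003]
wrist_force: [0.5, -0.4, -3.9]
finger_gap: 48.3
grip_force: 30.0
time: 30.33
tool_pos: [528.4, 42.5, 204.4]
tool_rot: [-0.0, 0.931, 0.366, -0.0]
wrist_force: [0.4, -0.0, -3.9]
finger_gap: 48.6
grip_force: 30.0
d tool [  0.9  -1.8 121.4] cur yaw -0.821 j6 0.88 t 30.3333
rz tool -0.001 tilt [-6.e-04 -0.e+00 -1.e+00]
```

Converted, 122 mm / 750 = 0.1627, 121 mm / 750 = 0.1613.

```bash
echo '[[[0.0013, -0.0013, 0.0333], [0, 0, 0]], [[0.0013, -0.0013, 0.0667], [0, 0, 0]], [[0.0013, -0.0013, 0.1], [0, 0, 0]], [[0.0013, -0.0013, 0.1267], [0, 0, 0]], [[0.0013, -0.0013, 0.144], [0, 0, 0]], [[0.0013, -0.0013, 0.1533], [0, 0, 0]], [[0.0013, -0.0013, 0.1573], [0, 0, 0]], [[0.0013, -0.0013, 0.16], [0, 0, 0]], [[0.0013, -0.0013, 0.1613], [0, 0, 0]], [[0.0013, -0.0013, 0.1627], [0, 0, 0]], [[0.0013, -0.0013, 0.1627], [0, 0, 0]], [[0.0013, -0.0013, 0.1627], [0, 0, 0]]]' | python3 -m pendant; python3 -c "
from h import *
go(527.8,44.4,82,-0.82)"
```

```text
time: 31.33
tool_pos: [529.3, 44.8, 83.3]
tool_rot: [0.0, 0.93, 0.367, 0.001]
wrist_force: [-0.5, 1.1, -3.9]
finger_gap: 48.5
grip_force: 30.0
d tool [-1.4 -0.7  1.3] cur yaw -0.82 j6 0.88 t 31.3333
rz tool 0.0 tilt [ 1.6e-03  1.0e-04 -1.0e+00]
```

Converted, 1.5 mm / 750 = 0.002, -1 mm / 750 = -0.0013.

```bash
echo '[[[-0.0013, 0, 0.0007], [0, 0, 0]], [[-0.0013, 0, 0.0013], [0, 0, 0]], [[-0.0013, 0, 0.002], [0, 0, 0]], [[-0.0013, 0, 0.002], [0, 0, 0]], [[-0.0013, 0, 0.002], [0, 0, 0]]]' | python3 -m pendant; echo '[[[0, 0, 0], [0, 0, 0]], [[0, 0, 0], [0, 0, 0]], [[0, 0, 0], [0, 0, 0]], [[0, 0, 0], [0, 0, 0]], [[0, 0, 0], [0, 0, 0]]]' | python3 -m pendant 80; echo '[[[0, 0, -0.04], [0, 0, 0]], [[0, 0, -0.0933], [0, 0, 0]], [[0, 0, -0.1333], [0, 0, 0]], [[0, 0, -0.1667], [0, 0, 0]], [[0, 0, -0.1667], [0, 0, 0]], [[0, 0, -0.1667], [0, 0, 0]]]' | python3 -m pendant; python3 - <<'E'
from h import *
go(447.2,-297.6,210,0.228)
E
```

```text
time: 31.75
tool_pos: [529.0, 44.3, 83.1]
tool_rot: [0.0, 0.93, 0.367, 0.001]
wrist_force: [-3.2, -0.5, 7.7]
finger_gap: 48.5
grip_force: 30.0
time: 32.17
tool_pos: [528.1, 44.1, 81.0]
tool_rot: [-0.0, 0.93, 0.367, -0.0]
wrist_force: [-0.6, 0.3, 0.1]
finger_gap: 78.4
grip_force: 0.0
time: 32.67
tool_pos: [528.8, 44.2, 207.5]
tool_rot: [0.001, 0.93, 0.367, 0.002]
wrist_force: [-0.4, -0.2, -0.6]
finger_gap: 80.0
grip_force: 0.0
d tool [-292.8  194.2   -2.9] cur yaw -0.82 j6 0.88 t 32.6667
rz tool -1.048 tilt [ 3.5e-03  3.0e-04 -1.0e+00]
```

Red is seated at the right height. Now yellow.

Converted, -293 mm / 750 = -0.3907, -261 mm / 750 = -0.348, -1.048 rad / 1.5708 = -0.6672.

```bash
echo '[[[-0.04, 0.0267, 0], [0, 0, -0.0764]], [[-0.084, 0.056, 0], [0, 0, -0.1528]], [[-0.128, 0.0853, 0], [0, 0, -0.2292]], [[-0.172, 0.1147, 0], [0, 0, -0.3056]], [[-0.216, 0.144, 0], [0, 0, -0.382]], [[-0.26, 0.1733, 0], [0, 0, -0.4584]], [[-0.304, 0.2027, 0], [0, 0, -0.5348]], [[-0.348, 0.232, 0], [0, 0, -0.6112]], [[-0.3907, 0.2587, -0.004], [0, 0, -0.6672]], [[-0.3907, 0.2587, -0.004], [0, 0, -0.6672]], [[-0.3907, 0.2587, -0.004], [0, 0, -0.6672]], [[-0.3907, 0.2587, -0.004], [0, 0, -0.6672]]]' | python3 -m pendant; echo '[[[0, 0, 0], [0, 0, 0]], [[0, 0, 0], [0, 0, 0]], [[0, 0, 0], [0, 0, 0]]]' | python3 -m pendant;python3 -c "
from h import *
go(447.2,-297.6,63,0.228)"
```

```text
time: 33.67
tool_pos: [445.2, -297.7, 207.3]
tool_rot: [-0.002, 0.623, 0.782, 0.0]
wrist_force: [0.3, 0.8, -0.5]
finger_gap: 80.0
grip_force: 0.0
time: 33.92
tool_pos: [446.4, -296.3, 208.8]
tool_rot: [-0.0, 0.621, 0.783, 0.0]
wrist_force: [1.2, 0.3, 0.7]
finger_gap: 79.9
grip_force: 0.0
d tool [ -1.6   0.5 145.8] cur yaw 0.23 j6 -0.84 t 33.9167
rz tool 0.002 tilt [-5.e-04  8.e-04 -1.e+00]
```

Converted, 146 mm / 750 = 0.1947, 135 mm / 750 = 0.18.

```bash
echo '[[[-0.0013, 0, 0.0467], [0, 0, 0]], [[-0.0013, 0, 0.1], [0, 0, 0]], [[-0.0013, 0, 0.1467], [0, 0, 0]], [[-0.0013, 0, 0.18], [0, 0, 0]], [[-0.0013, 0, 0.1947], [0, 0, 0]], [[-0.0013, 0, 0.1947], [0, 0, 0]], [[-0.0013, 0, 0.1947], [0, 0, 0]], [[-0.0013, 0, 0.1947], [0, 0, 0]]]' | python3 -m pendant; echo '[[[0, 0, 0], [0, 0, 0]], [[0, 0, 0], [0, 0, 0]], [[0, 0, 0], [0, 0, 0]], [[0, 0, 0], [0, 0, 0]], [[0, 0, 0], [0, 0, 0]], [[0, 0, 0], [0, 0, 0]], [[0, 0, 0], [0, 0, 0]]]' | python3 -m pendant 40 30
echo '[[[0, 0, -0.0267], [0, 0, 0]], [[0, 0, -0.08], [0, 0, 0]], [[0, 0, -0.1333], [0, 0, 0]], [[0, 0, -0.1733], [0, 0, 0]], [[0, 0, -0.1867], [0, 0, 0]], [[0, 0, -0.1867], [0, 0, 0]], [[0, 0, -0.1867], [0, 0, 0]]]' | python3 -m pendant; python3 - <<'E'
from h import *
go(552.2,-60.6,202,1.277)
E
```

```text
time: 34.58
tool_pos: [447.5, -298.7, 64.3]
tool_rot: [0.001, 0.622, 0.783, 0.0]
wrist_force: [0.7, 0.5, 0.8]
finger_gap: 80.0
grip_force: 0.0
time: 35.17
tool_pos: [446.8, -298.8, 63.5]
tool_rot: [0.0, 0.622, 0.783, 0.0]
wrist_force: [0.3, -0.4, 1.4]
finger_gap: 48.2
grip_force: 30.0
time: 35.75
tool_pos: [445.5, -298.0, 201.4]
tool_rot: [-0.001, 0.622, 0.783, -0.0]
wrist_force: [-0.9, -0.2, -3.6]
finger_gap: 48.5
grip_force: 30.0
d tool [207.1 157.6  -0.5] cur yaw 0.228 j6 -0.84 t 35.75
rz tool -1.049 tilt [-0.0024  0.0017 -1.    ]
```

Units first: shifts go in shares of 750 mm and turns go in shares of 90 degrees. So 207 mm / 750 = 0.276, 195 mm / 750 = 0.26, -1.049 rad / 1.5708 = -0.6678.

```bash
echo '[[[0.0333, 0.0253, 0], [0, 0, -0.0764]], [[0.0667, 0.0507, 0], [0, 0, -0.1528]], [[0.1, 0.076, 0], [0, 0, -0.2292]], [[0.1333, 0.1013, 0], [0, 0, -0.3056]], [[0.1667, 0.1267, 0], [0, 0, -0.382]], [[0.2, 0.152, 0], [0, 0, -0.4584]], [[0.2333, 0.1773, 0], [0, 0, -0.5348]], [[0.26, 0.1973, 0], [0, 0, -0.6112]], [[0.276, 0.2107, 0], [0, 0, -0.6678]], [[0.276, 0.2107, 0], [0, 0, -0.6678]], [[0.276, 0.2107, 0], [0, 0, -0.6678]], [[0.276, 0.2107, 0], [0, 0, -0.6678]]]' | python3 -m pendant; echo '[[[0, 0, 0], [0, 0, 0]], [[0, 0, 0], [0, 0, 0]], [[0, 0, 0], [0, 0, 0]]]' | python3 -m pendant;python3 -c "
from h import *
go(552.2,-60.6,82,1.277)"
```

```text
time: 36.75
tool_pos: [552.1, -61.7, 200.9]
tool_rot: [-0.002, 0.147, 0.989, -0.0]
wrist_force: [0.3, 0.9, -2.9]
finger_gap: 48.3
grip_force: 30.0
time: 37.0
tool_pos: [553.1, -62.0, 203.0]
tool_rot: [-0.0, 0.147, 0.989, -0.0]
wrist_force: [-0.1, 1.0, -2.5]
finger_gap: 48.5
grip_force: 30.0
d tool [  1.3   1.1 121. ] cur yaw 1.275 j6 -1.41 t 37.0
rz tool -0.002 tilt [-3.e-04  0.e+00 -1.e+00]
```

Converted, 122 mm / 750 = 0.1627, 121 mm / 750 = 0.1613.

```bash
echo '[[[0.0013, 0.0013, 0.0333], [0, 0, 0]], [[0.0013, 0.0013, 0.0667], [0, 0, 0]], [[0.0013, 0.0013, 0.1], [0, 0, 0]], [[0.0013, 0.0013, 0.1267], [0, 0, 0]], [[0.0013, 0.0013, 0.144], [0, 0, 0]], [[0.0013, 0.0013, 0.1533], [0, 0, 0]], [[0.0013, 0.0013, 0.1573], [0, 0, 0]], [[0.0013, 0.0013, 0.16], [0, 0, 0]], [[0.0013, 0.0013, 0.1613], [0, 0, 0]], [[0.0013, 0.0013, 0.1627], [0, 0, 0]], [[0.0013, 0.0013, 0.1627], [0, 0, 0]], [[0.0013, 0.0013, 0.1627], [0, 0, 0]]]' | python3 -m pendant; python3 -c "
from h import *
go(552.2,-60.6,81,1.277)"
```

```text
time: 38.0
tool_pos: [553.2, -60.0, 81.7]
tool_rot: [0.001, 0.146, 0.989, 0.0]
wrist_force: [-0.0, 0.0, -3.6]
finger_gap: 48.0
grip_force: 30.0
d tool [ 0.8 -0.8  0.7] cur yaw 1.277 j6 -1.41 t 38.0
rz tool -0.0 tilt [ 1.3e-03 -1.0e-04 -1.0e+00]
```

Converted, 1.5 mm / 750 = 0.002, 1 mm / 750 = 0.0013.

```bash
echo '[[[0.0013, 0, 0.0007], [0, 0, 0]], [[0.0013, 0, 0.0013], [0, 0, 0]], [[0.0013, 0, 0.002], [0, 0, 0]], [[0.0013, 0, 0.002], [0, 0, 0]], [[0.0013, 0, 0.002], [0, 0, 0]]]' | python3 -m pendant; echo '[[[0, 0, 0], [0, 0, 0]], [[0, 0, 0], [0, 0, 0]], [[0, 0, 0], [0, 0, 0]], [[0, 0, 0], [0, 0, 0]], [[0, 0, 0], [0, 0, 0]]]' | python3 -m pendant 80; echo '[[[0, 0, -0.04], [0, 0, 0]], [[0, 0, -0.0933], [0, 0, 0]], [[0, 0, -0.1333], [0, 0, 0]], [[0, 0, -0.1667], [0, 0, 0]], [[0, 0, -0.1667], [0, 0, 0]], [[0, 0, -0.1667], [0, 0, 0]]]' | python3 -m pendant; python3 - <<'E'
from h import *
go(461.3,-356.4,210,0.228)
E
```

```text
time: 38.42
tool_pos: [553.2, -59.9, 81.4]
tool_rot: [0.002, 0.146, 0.989, -0.0]
wrist_force: [-0.4, 1.0, 6.4]
finger_gap: 48.3
grip_force: 30.0
time: 38.83
tool_pos: [551.8, -59.7, 79.5]
tool_rot: [-0.0, 0.146, 0.989, 0.0]
wrist_force: [-0.1, -0.9, -0.1]
finger_gap: 78.1
grip_force: 0.0
time: 39.33
tool_pos: [552.6, -59.8, 206.0]
tool_rot: [0.002, 0.146, 0.989, 0.0]
wrist_force: [0.6, -0.4, -0.4]
finger_gap: 80.2
grip_force: 0.0
d tool [   1.5 -310.4   -4.2] cur yaw 1.277 j6 -1.41 t 39.3333
rz tool 1.049 tilt [ 3.4e-03 -4.0e-04 -1.0e+00]
```

Yellow is seated. Blue is last.

Converted, -310 mm / 750 = -0.4133, -275 mm / 750 = -0.3667, 1.049 rad / 1.5708 = 0.6678.

```bash
echo '[[[0, -0.04, 0], [0, 0, 0.0764]], [[0, -0.0867, 0], [0, 0, 0.1528]], [[0, -0.1333, 0], [0, 0, 0.2292]], [[0, -0.18, 0], [0, 0, 0.3056]], [[0, -0.2267, 0], [0, 0, 0.382]], [[0, -0.2733, 0], [0, 0, 0.4584]], [[0, -0.32, 0], [0, 0, 0.5348]], [[0, -0.3667, 0], [0, 0, 0.6112]], [[0.0013, -0.4133, -0.0053], [0, 0, 0.6678]], [[0.0013, -0.4133, -0.0053], [0, 0, 0.6678]], [[0.0013, -0.4133, -0.0053], [0, 0, 0.6678]], [[0.0013, -0.4133, -0.0053], [0, 0, 0.6678]]]' | python3 -m pendant; echo '[[[0, 0, 0], [0, 0, 0]], [[0, 0, 0], [0, 0, 0]], [[0, 0, 0], [0, 0, 0]]]' | python3 -m pendant;python3 -c "
from h import *
go(461.3,-356.4,63,0.228)"
```

```text
time: 40.33
tool_pos: [460.5, -355.4, 207.0]
tool_rot: [-0.002, 0.622, 0.783, 0.0]
wrist_force: [0.3, 0.1, -0.3]
finger_gap: 79.9
grip_force: 0.0
time: 40.58
tool_pos: [461.5, -355.0, 208.4]
tool_rot: [-0.0, 0.621, 0.784, 0.0]
wrist_force: [-0.5, -0.8, 0.3]
finger_gap: 80.1
grip_force: 0.0
d tool [ -1.4  -0.5 145.4] cur yaw 0.23 j6 -0.91 t 40.5833
rz tool 0.002 tilt [-3.e-04  5.e-04 -1.e+00]
```

Converted, 146 mm / 750 = 0.1947, 135 mm / 750 = 0.18.

```bash
echo '[[[-0.0013, 0, 0.0467], [0, 0, 0]], [[-0.0013, 0, 0.1], [0, 0, 0]], [[-0.0013, 0, 0.1467], [0, 0, 0]], [[-0.0013, 0, 0.18], [0, 0, 0]], [[-0.0013, 0, 0.1947], [0, 0, 0]], [[-0.0013, 0, 0.1947], [0, 0, 0]], [[-0.0013, 0, 0.1947], [0, 0, 0]], [[-0.0013, 0, 0.1947], [0, 0, 0]]]' | python3 -m pendant; echo '[[[0, 0, 0], [0, 0, 0]], [[0, 0, 0], [0, 0, 0]], [[0, 0, 0], [0, 0, 0]], [[0, 0, 0], [0, 0, 0]], [[0, 0, 0], [0, 0, 0]], [[0, 0, 0], [0, 0, 0]], [[0, 0, 0], [0, 0, 0]]]' | python3 -m pendant 40 30
echo '[[[0, 0, -0.0267], [0, 0, 0]], [[0, 0, -0.08], [0, 0, 0]], [[0, 0, -0.1333], [0, 0, 0]], [[0, 0, -0.18], [0, 0, 0]], [[0, 0, -0.2], [0, 0, 0]], [[0, 0, -0.2], [0, 0, 0]], [[0, 0, -0.2], [0, 0, 0]]]' | python3 -m pendant; python3 - <<'E'
from h import *
go(509.8,-15.1,215,0.228)
E
```

```text
time: 41.25
tool_pos: [462.8, -357.9, 64.6]
tool_rot: [0.002, 0.622, 0.783, 0.0]
wrist_force: [-0.8, -0.5, -0.4]
finger_gap: 79.9
grip_force: 0.0
time: 41.83
tool_pos: [461.6, -357.3, 63.0]
tool_rot: [0.0, 0.622, 0.783, 0.0]
wrist_force: [-0.2, 0.8, 1.7]
finger_gap: 48.3
grip_force: 30.0
time: 42.42
tool_pos: [461.0, -356.8, 212.0]
tool_rot: [-0.0, 0.622, 0.783, 0.0]
wrist_force: [-0.6, 0.2, -4.9]
finger_gap: 48.7
grip_force: 30.0
d tool [321.9 124.8  -2.9] cur yaw 0.228 j6 -0.91 t 42.4167
rz tool -0.0 tilt [-6.e-04  5.e-04 -1.e+00]
```

Converted, 322 mm / 750 = 0.4293, 300 mm / 750 = 0.4.

```bash
echo '[[[0.0267, 0.0107, 0], [0, 0, 0]], [[0.0733, 0.028, 0], [0, 0, 0]], [[0.12, 0.0467, 0], [0, 0, 0]], [[0.1667, 0.064, 0], [0, 0, 0]], [[0.2133, 0.0827, 0], [0, 0, 0]], [[0.26, 0.1013, 0], [0, 0, 0]], [[0.3067, 0.1187, 0], [0, 0, 0]], [[0.3533, 0.1373, 0], [0, 0, 0]], [[0.4, 0.1547, 0], [0, 0, 0]], [[0.4293, 0.1667, 0], [0, 0, 0]], [[0.4293, 0.1667, 0], [0, 0, 0]], [[0.4293, 0.1667, 0], [0, 0, 0]]]' | python3 -m pendant; echo '[[[0, 0, 0], [0, 0, 0]], [[0, 0, 0], [0, 0, 0]], [[0, 0, 0], [0, 0, 0]]]' | python3 -m pendant;python3 -c "
from h import *
go(509.8,-15.1,81.5,0.228)"
```

```text
time: 43.42
tool_pos: [508.9, -14.1, 209.8]
tool_rot: [-0.002, 0.621, 0.784, -0.002]
wrist_force: [-0.5, 0.2, -3.8]
finger_gap: 48.4
grip_force: 30.0
time: 43.67
tool_pos: [509.9, -16.3, 211.9]
tool_rot: [-0.001, 0.623, 0.782, -0.001]
wrist_force: [0.4, 0.0, -3.9]
finger_gap: 48.2
grip_force: 30.0
d tool [  1.1   0.3 130.4] cur yaw 0.226 j6 -0.28 t 43.6667
rz tool -0.002 tilt [-1.5e-03 -1.0e-04 -1.0e+00]
```

Converted, 131 mm / 750 = 0.1747, 130 mm / 750 = 0.1733.

```bash
echo '[[[0.0013, 0, 0.0333], [0, 0, 0]], [[0.0013, 0, 0.0733], [0, 0, 0]], [[0.0013, 0, 0.1093], [0, 0, 0]], [[0.0013, 0, 0.1373], [0, 0, 0]], [[0.0013, 0, 0.1547], [0, 0, 0]], [[0.0013, 0, 0.164], [0, 0, 0]], [[0.0013, 0, 0.168], [0, 0, 0]], [[0.0013, 0, 0.1707], [0, 0, 0]], [[0.0013, 0, 0.1733], [0, 0, 0]], [[0.0013, 0, 0.1747], [0, 0, 0]], [[0.0013, 0, 0.1747], [0, 0, 0]], [[0.0013, 0, 0.1747], [0, 0, 0]]]' | python3 -m pendant; python3 -c "
from h import *
go(509.8,-15.1,80.5,0.228)"
```

```text
time: 44.67
tool_pos: [510.5, -14.2, 82.2]
tool_rot: [0.0, 0.622, 0.783, 0.0]
wrist_force: [-0.5, -0.2, -4.0]
finger_gap: 48.1
grip_force: 30.0
d tool [-0.7 -0.9  1.7] cur yaw 0.228 j6 -0.28 t 44.6667
rz tool 0.0 tilt [ 0.0012  0.     -1.    ]
```

Converted, 2 mm / 750 = 0.0027, 1.5 mm / 750 = 0.002.

```bash
echo '[[[0, 0, 0.0007], [0, 0, 0]], [[0, 0, 0.0013], [0, 0, 0]], [[0, 0, 0.002], [0, 0, 0]], [[0, 0, 0.0027], [0, 0, 0]], [[0, 0, 0.0027], [0, 0, 0]], [[0, 0, 0.0027], [0, 0, 0]]]' | python3 -m pendant; echo '[[[0, 0, 0], [0, 0, 0]], [[0, 0, 0], [0, 0, 0]], [[0, 0, 0], [0, 0, 0]], [[0, 0, 0], [0, 0, 0]], [[0, 0, 0], [0, 0, 0]]]' | python3 -m pendant 80; echo '[[[0, 0, -0.04], [0, 0, 0]], [[0, 0, -0.0933], [0, 0, 0]], [[0, 0, -0.1467], [0, 0, 0]], [[0, 0, -0.1867], [0, 0, 0]], [[0, 0, -0.1867], [0, 0, 0]], [[0, 0, -0.1867], [0, 0, 0]]]' | python3 -m pendant; echo '[[[-0.0533, 0, -0.1867], [0, 0, 0]], [[-0.1067, 0, -0.1867], [0, 0, 0]], [[-0.16, 0, -0.1867], [0, 0, 0]], [[-0.2133, 0, -0.1867], [0, 0, 0]], [[-0.2667, 0, -0.1867], [0, 0, 0]], [[-0.32, 0, -0.1867], [0, 0, 0]], [[-0.3733, 0, -0.1867], [0, 0, 0]], [[-0.3733, 0, -0.1867], [0, 0, 0]], [[-0.3733, 0, -0.1867], [0, 0, 0]], [[-0.3733, 0, -0.1867], [0, 0, 0]]]' | python3 -m pendant; python3 - <<'E'
from h import *
I=[grab(n)['frame'][:,:,::-1] for n in('top','side')]
cv2.imwrite('pics/end.png',np.hstack([I[0][150:400,60:400],I[1][120:370,240:480]]))
W=np.nan; im=grab('top');W=cloud(im);h=cv2.cvtColor(im['frame'],cv2.COLOR_RGB2HSV);z=W[...,2]
for n,a,b in(('red',0,10),('yel',20,35),('blue',100,130)):
    m=(z>122)&(z<140)&(h[...,0]>=a)&(h[...,0]<=b)&(h[...,1]>110)&(np.hypot(W[...,0]-540,W[...,1])<120)
    if m.sum(): print(n,m.sum(),cv2.minEnclosingCircle(W[m][:,:2].astype(np.float32)),np.median(z[m]))
E
```

```text
time: 45.17
tool_pos: [510.6, -14.2, 80.9]
tool_rot: [0.001, 0.622, 0.783, 0.0]
wrist_force: [-2.1, -0.1, 6.0]
finger_gap: 48.6
grip_force: 30.0
time: 45.58
tool_pos: [510.2, -14.2, 79.6]
tool_rot: [0.0, 0.622, 0.783, 0.0]
wrist_force: [-0.7, 0.8, 0.3]
finger_gap: 78.6
grip_force: 0.0
time: 46.08
tool_pos: [511.2, -14.3, 221.4]
tool_rot: [0.002, 0.622, 0.783, 0.001]
wrist_force: [0.2, 0.1, -1.1]
finger_gap: 80.2
grip_force: 0.0
time: 46.92
tool_pos: [573.4, -289.7, 356.1]
tool_rot: [-0.002, 0.624, 0.782, -0.001]
wrist_force: [0.1, 0.7, -0.4]
finger_gap: 79.8
grip_force: 0.0
red 781 ((528.5660400390625, 44.398902893066406), 24.338850021362305) 131.34873720810845
yel 756 ((551.2648315429688, -59.67013168334961), 24.245691299438477) 131.48971860762236
blue 779 ((509.04736328125, -14.23796558380127), 24.148496627807617) 131.5247694037466
```

View pics/end.png

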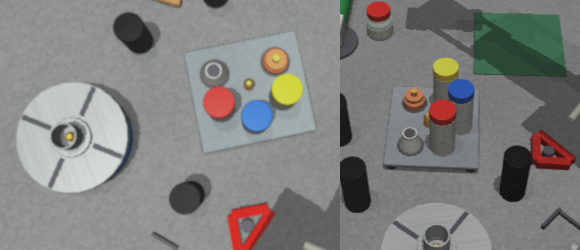

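The tubes are back on their own pegs: red (219,102), blue (257,116), yellow (287,89), all at full seated height. The ferrule is on the pin (70,136), the reducer and plug are where they were, and the arm is clear.

```bash
python3 -c "
from workcell import arm
print(arm.finish_job())"
```

```text
the job is handed in; nothing more can be done
None
```

The job is handed in at about 47 s on the robot's clock: the ferrule is collar-down over the turntable pin, the red, blue and yellow tubes are upright on their original pegs, and the reducer and plug are where they were.

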